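Divert a batch of turned balls to the other tray

TASK

The seesaw gate in the middle of the wooden sorting station is tipped towards one tray: push its raised end down with a fingertip so that it rocks over its pivot and stays tipped fully the other way. Then press the stop's square pad fully down so that all three wooden balls waiting in the feed run over the seesaw and into the other tray, and let them come to rest there. Pick nothing up, do not touch the balls, and leave the other things on the bench where they are.

Things in the scene. Friction and masses are not known exactly. Their poses are not given: they have to be found in the camera images.
- station: fixed wooden sorting station: seesaw in the middle, feed chute behind it, a side chute and tray at each end. Origin on the bench below the pivot; x points along the feed chute away from the robot, y to the left tray, z up. Trays centred at y = +-225 mm. Nothing of it stands nearer the robot than the seesaw's pads.
- seesaw (a joint): tilt of the seesaw gate about its pin (station x axis), rad, -0.28 to 0.28. Positive: left (+y) end up, balls run to the right tray; negative: right end up, balls run to the left tray. Top-heavy and free: it lies at one of its two end stops; an end pushed past level (under 2 N) falls on to the other stop and stays there.
- pivot (a point): the seesaw's pivot, 100 mm above the bench. The seesaw is a trough 226 mm long (along y), 48 mm wide, with walls about 20 mm high; at the middle of the wall nearest the robot stands a board 62 mm tall, 60 mm wide, carrying a round steel weight.
- feed_mouth (a point): lower end of the feed chute's floor, over the middle of the seesaw. The chute runs from here 190 mm along station +x, rising 8 degrees; 52 mm wide over its walls, whose tops are 155 mm (here) to 182 mm (far end) above the bench.
- left_pad (a point): point on top of the flat press pad at the left (+y) end of the seesaw. The wooden pads, 44 mm along y, stand out 46 mm from the trough's wall towards the robot; the point is 28 mm out from the wall and 88 mm from the middle. It moves with the seesaw: about 132 mm above the bench with its end up, 83 mm with it down
- right_pad (a point): the same at the right (-y) end
- stop (a joint): how far the stop in the feed chute is pressed down, m: 0 = up, holding the balls back, 0.026 = fully down, its plate sunk in the chute floor. It slides straight down at about 3 N (a little more when pressed faster) and stays where it is left.
- stop_pad (a point): centre of the upper face of the stop's square wooden press pad, 36 x 36 mm, beside the left wall of the feed chute, about 206 mm above the bench when up and 180 mm when fully down
- left_tray (a point): centre of the inner floor of the left tray (5 mm above the bench): 114 mm by 108 mm inside, axes as the station's; walls 30 mm (under the chute), 48 mm (sides), 65 mm (outer)
- right_tray (a point): the same of the right tray
- ball1: turned wooden ball, 30 mm across, about 12 g, the first (nearest the stop) one in the row waiting behind the stop in the feed chute; origin at its centre
- ball2: turned wooden ball, 30 mm across, about 12 g, the second one in the row waiting behind the stop in the feed chute; origin at its centre
- ball3: turned wooden ball, 30 mm across, about 12 g, the third one in the row waiting behind the stop in the feed chute; origin at its centre
- chisel: wood chisel, 230 mm long, 24 mm thick, lying on the bench in front of the station; origin at the centre of its underside; to be left alone
- sanding_block: cork sanding block, 70 x 40 x 30 mm, behind the left chute; origin at the centre of its underside; to be left alone
- cup: white ceramic cup, 64 mm wide, 70 mm tall, behind the right chute; origin at the centre of its underside; to be left alone
- wax_tin: low round metal wax tin, 60 mm across, 45 mm tall, in front of the right tray; origin at the centre of its underside; to be left alone
- offcut: offcut of board, 100 x 45 x 28 mm, in front of the left tray; origin at the centre of its underside; to be left alone

How it is judged:
By the outcome, as a careful person would: the job done as asked, in the order asked, and still so for the second after the job is handed in, with the robot touching nothing.
It also fails if it takes over 48 s, if anything falls off the work surface, if the arm or the gripper's body presses on something with over 40 N, if the wrist force passes 120 N, or if a joint passes its speed limit or range.

ROBOT

A 6-joint arm with a two-finger parallel gripper is mounted at the origin on the work surface. World frame = base frame: x ahead of the robot, y to its left, z up, the work surface at z = 0. Lengths are in m, angles in rad, forces in N, time in s.
With the tool pointing down it reaches from about 0.325 to 0.9 m from the base axis. Payload 3.5 kg.
Tool frame: the origin (TCP) lies where the fingers leave the gripper's body, on its centre line; the fingertips stand 73 mm ahead of it and the grasp point (between the pads) lies 54 mm ahead of it (bot.nose_length is the distance from the TCP to the fingertips, in m); z points along the fingers, y is the line along which they close (so a half turn about z gives the same grasp; the last joint's range is limited). The gripper opens to 85 mm and grips with 20 to 120 N. Pads are 22 mm wide; open, the fingers measure 114 mm over their backs; the gripper's body (76 mm by 85 mm) begins 54 mm behind the grasp point. The pads swing forward as they close: fully open they stand 13 mm farther back than shut.
Start: joints at [1.219, 0.276, -0.026, 1.268, 0, 1.467], TCP at [0.154, 0.606, 0.304] pointing down, gripper open.
Joint ranges: [-3.12, 3.12], [-0.85, 1.88], [-1.08, 1.24], [-1.95, 2.15], [-1.57, 1.53], [-3.14, 3.14]. Speed limits (rad/s): [2.57, 2.57, 3.14, 3.14, 3.14, 3.14].

INTERFACE

Orientations are given as a unit quaternion [w, x, y, z].
In Python, from cell import bot gives the robot as it stands.
- The arm moves only by the shell command python3 -m crank 'ROWS' [FORCE]. ROWS is JSON, a list of rows, each a list of 7 numbers: the shift along the tool's x, y, z as a fraction of full scale, then the turn, a rotation vector about the tool's x, y, z as a fraction of full scale, then the closure, from -1 (fully open) to 1 (shut). A call has 1 to 12 rows; each row shifts and turns the commanded pose from where the row before left it, along the tool's axes as they then stand; what a row does not reach is not made up. Full scale, the value 1, is 4 cm for a shift and 6 degrees for a turn. A row lasts 1/12 s, in which the tool goes at most 41.7 mm and 7.16 degrees, less where a joint would pass 70% of its speed; a pose out of reach is approached as far as the arm can. A call with a number of a shift or a turn outside -1 to 1 is refused whole. A call with a gripper value outside its range is refused whole. The fingers move at their own pace and stop on an object; FORCE is the grip in N (left out, the last holds). Time passes only in rows, so rows that do not move let the fingers close. It gives the time, the measured TCP pose, the force, the opening and the grip force at its end, in the units of the state.
- bot.get_state(): the state, without advancing time (a new reading comes with each control period).
- bot.capture(name): name is "scene" or "top" or "wrist"; returns a dict with "color" (480x640x3 uint8, blue, green, red), "range_z" (480x640 float32, m along the optical axis (not along the pixel's ray), 0 where there is no reading), "intrinsics" (3x3 intrinsics, pixels), "position" and "rotation" of the camera in the world. Camera axes: x right, y down, z forward; pixel columns grow to the right and rows downward; lengths in m; the calibration is good to about 2 mm. A picture is of the moment at which its call begins.
- bot.hand_in(): hands the job in; it is judged then, once.
The state is a dict: "t": time; "joints": joint angles; "qvel": joint speeds; "effort": joint torques, N m; "position": TCP position; "orientation": TCP orientation; "ft_force": force on the tool from outside, world axes, zero at the start; "moment": the same for the moment, N m; "width": finger opening in m; "grasp_force": force on a finger pad.
Only numpy, scipy, OpenCV 4.12 (cv2) and the standard library are available. Lean on these libraries where they do the work, as an engineer would, in place of code of your own. Each camera call takes 0.05 s, during which the arm holds its last target. There are 200 camera calls.

## Working session

There is one attempt and no reset: what is moved stays moved. The work goes in short steps, Python scripts to look and compute and a shell command to move; the robot and the scene stay as the last step left them, time stands still between calls to the robot, and variables do not carry over. Pictures are saved under pics/ and viewed, at most 10 in all, crops included, and the job is handed in when it is done.

```bash
mkdir -p pics; ls
python3 - <<'E'
from cell import bot
import cv2,numpy as np,pickle
print(bot.get_state(), bot.nose_length)
d={}
for n in("scene","top"):
    c=bot.capture(n); d[n]=c; cv2.imwrite(f"pics/{n}0.png",c["color"]); print(n,c["position"],c["rotation"],c["intrinsics"])
pickle.dump(d,open("d0.pkl","wb"))
E
```

```text
pics
{'t': 0.0, 'joints': array([ 1.21861705e+00,  2.77178031e-01, -2.78849182e-02,  1.26799377e+00,
        6.08737502e-06,  1.46737299e+00]), 'qvel': array([ 8.30912423e-04, -1.29964607e-03, -1.99315690e-05,  2.25559863e-03,
       -3.74893648e-04,  8.29369621e-05]), 'effort': array([-3.92401375e-06, -4.45506942e+01,  2.95202833e+01,  1.62544573e-02,
        1.01069003e-05,  1.60150506e-06]), 'position': array([0.15368393, 0.60517809, 0.30272965]), 'orientation': array([-2.58204618e-04,  1.24057456e-01,  9.92274393e-01, -1.10031214e-03]), 'ft_force': array([-0.50642249, -0.43660297, -0.19179789]), 'moment': array([-0.01880537, -0.0106098 , -0.02499952]), 'grasp_force': 0.0, 'width': 0.08549248307025208} 0.0726
scene [ 1.40175439 -0.50402383  0.97756458] [-0.36784085  0.78994628  0.44398589 -0.20869717] [[582.92204896   0.         312.95535223]
 [  0.         582.92204896 234.50855585]
 [  0.           0.           1.        ]]
top [0.39283161 0.02491628 1.10777632] [ 0.05644339 -0.69814456  0.71229116 -0.04527272] [[543.80514341   0.         309.94319611]
 [  0.         543.80514341 239.2165625 ]
 [  0.           0.           1.        ]]
```

View pics/top0.png

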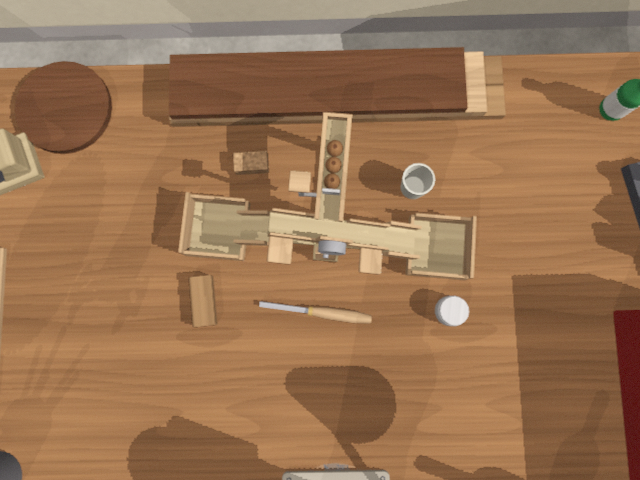

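View pics/scene0.png

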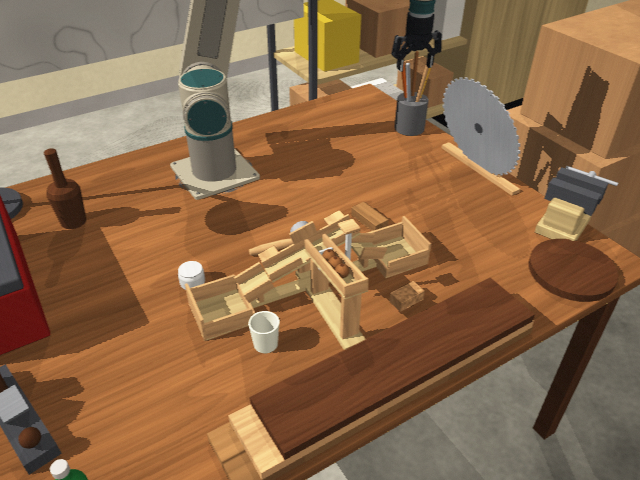

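The top view shows the left pad at about (281,250), the right pad at (371,260), the stop pad at (300,181) and the balls at (333,148–181). The scene view shows the seesaw and a tall back board. Next I measure these points from the range image.

```bash
cat > h.py <<'E'
import numpy as np
from scipy.spatial.transform import Rotation as R
def rot(c):
    q=np.array(c["rotation"]); return R.from_quat(q[[1,2,3,0]]).as_matrix()
def cloud(c):
    v,u=np.mgrid[:480,:640]; K=c["intrinsics"]; z=c["range_z"]
    p=np.stack([(u-K[0,2])/K[0,0]*z,(v-K[1,2])/K[1,1]*z,z],-1)
    return p@rot(c).T+c["position"]
E
python3 - <<'E'
import pickle,numpy as np,cv2
from h import *
d=pickle.load(open("d0.pkl","rb"));c=d["top"];P=cloud(c)
for n,(u,v) in dict(lp=(281,250),rp=(371,260),stop=(300,181),b1=(332,181),b3=(335,147),ltray=(222,228),rtray=(440,246),seeL=(285,226),seeR=(400,240),weight=(332,250),bench=(300,400),walnut=(320,85),mouthL=(317,215),mouthR=(343,218),farL=(324,116),farR=(350,118)).items():
    print(n,np.round(np.median(P[v-2:v+3,u-2:u+3].reshape(-1,3),0),4))
# stop pad / press pads extents by height and colour
for n,(u,v),r in (("lp",(281,250),22),("rp",(371,260),22),("stop",(300,181),17)):
    z0=P[v,u,2]; m=np.zeros((480,640),np.uint8); s=P[v-r:v+r,u-r:u+r,2]; m[v-r:v+r,u-r:u+r]=abs(s-z0)<0.012
    k,l=cv2.connectedComponents(m); m=(l==l[v,u])
    rc=cv2.minAreaRect(P[m][:,:2].astype(np.float32)*1000); print(n,rc,P[m].mean(0),m.sum())
E
```

```text
lp [0.5161 0.0919 0.1308]
rp [ 0.4993 -0.0748  0.0842]
stop [0.6244 0.053  0.2058]
b1 [ 0.6327 -0.0025  0.1685]
b3 [ 0.6917 -0.0091  0.1765]
ltray [0.5801 0.2215 0.0048]
rtray [ 0.5332 -0.2236  0.0055]
seeL [0.5604 0.0843 0.128 ]
seeR [ 0.5404 -0.1353  0.0548]
weight [5.105e-01 2.000e-04 1.590e-01]
bench [ 0.2333  0.0667 -0.0003]
walnut [0.8577 0.0138 0.0657]
mouthL [0.5758 0.0253 0.1539]
mouthR [ 0.5928 -0.0283  0.0014]
farL [0.7498 0.0091 0.1781]
farR [ 0.7465 -0.0372  0.177 ]
lp ((525.239501953125, 85.85698699951172), (64.46309661865234, 66.98519897460938), 87.86247253417969) [0.52605937 0.09095353 0.13059676] 892
rp ((498.45111083984375, -75.6539306640625), (49.26361846923828, 48.16973876953125), 84.42294311523438) [ 0.49861541 -0.07280321  0.08365359] 580
stop ((624.3241577148438, 55.09000015258789), (36.05373764038086, 36.908302307128906), 84.36186218261719) [0.62345764 0.05507003 0.20586502] 443
```

```bash
cat >> h.py <<'E'
def need(bot,xyz_tip,yaw=np.radians(-5.8)):
    """what is left to go, tool axes as they stand: shift in units of 4 cm, turn in units of 6 deg"""
    s=bot.get_state(); q=np.array(s["orientation"]); T=R.from_quat(q[[1,2,3,0]])
    goal=R.from_matrix(np.array([[-np.cos(yaw),-np.sin(yaw),0],[-np.sin(yaw),np.cos(yaw),0],[0,0,-1]]).T.T)
    tcp=np.array(xyz_tip)+[0,0,bot.nose_length]
    turn=np.degrees((T.inv()*goal).as_rotvec())/6
    d=tcp-s["position"]
    print("t",s["t"],"turn",turn.round(3),"shift now axes",(T.inv().apply(d)/.04).round(3),"shift goal axes",(goal.inv().apply(d)/.04).round(3),"tip",(s["position"]-[0,0,bot.nose_length]).round(4),"F",s["ft_force"].round(2),"w",round(s["width"],4))
E
python3 - <<'E'
from cell import bot
from h import *
need(bot,(0.515,0.096,0.23))
E
```

```text
t 0.1 turn [-0.02  -0.004 -1.409] shift now axes [-11.889 -10.114   0.025] shift goal axes [-1.0272e+01 -1.1752e+01  6.0000e-03] tip [0.1537 0.6052 0.2302] F [ 0.31 -0.21 -0.48] w 0.0856
```

```bash
python3 -m crank '[[0,0,0,0,0,-0.7,1],[0,0,0,0,0,-0.7,1],[-0.5,-0.6,0,0,0,0,1],[-0.5,-0.6,0,0,0,0,1],[-0.5,-0.6,0,0,0,0,1],[-0.5,-0.6,0,0,0,0,1],[-0.5,-0.6,0,0,0,0,1],[-0.5,-0.6,0,0,0,0,1],[-0.5,-0.6,0,0,0,0,1],[-0.5,-0.6,0,0,0,0,1],[-0.5,-0.6,0,0,0,0,1],[-0.5,-0.6,0,0,0,0,1]]' 20
python3 -m crank '[[-0.5,-0.6,0,0,0,0,1],[-0.5,-0.6,0,0,0,0,1],[-0.5,-0.6,0,0,0,0,1],[-0.5,-0.6,0,0,0,0,1],[-0.5,-0.6,0,0,0,0,1],[-0.5,-0.6,0,0,0,0,1],[-0.5,-0.6,0,0,0,0,1],[-0.5,-0.6,0,0,0,0,1],[-0.5,-0.6,0,0,0,0,1],[0,0,0,0,0,0,1],[0,0,0,0,0,0,1]]'
python3 - <<'E'
from cell import bot
from h import *
need(bot,(0.515,0.096,0.15))
E
```

```text
t: 1.1
position: [0.3286, 0.345, 0.3035]
orientation: [-0.0, 0.051, 0.999, -0.0]
ft_force: [-0.1, 0.2, 0.3]
width: 0.0002
grasp_force: 0.0
t: 2.02
position: [0.4858, 0.1122, 0.3034]
orientation: [-0.001, 0.053, 0.999, 0.0]
ft_force: [0.2, -0.5, -0.2]
width: -0.0003
grasp_force: 0.0
t 2.0167 turn [ 0.    -0.012 -0.039] shift now axes [-0.772 -0.326  2.019] shift goal axes [-0.768 -0.329  2.02 ] tip [0.4858 0.1122 0.2308] F [ 0.21 -0.55 -0.19] w -0.0003
```

```bash
python3 -m crank '[[-0.26,-0.11,0.4,0,0,0,1],[-0.26,-0.11,0.4,0,0,0,1],[-0.26,-0.11,0.4,0,0,0,1],[0,0,0.4,0,0,0,1],[0,0,0.2,0,0,0,1],[0,0,0,0,0,0,1],[0,0,0,0,0,0,1]]'
python3 - <<'E'
from cell import bot
from h import *
import cv2
need(bot,(0.515,0.096,0.095))
a=bot.capture("scene")["color"][170:350,220:460]
b=bot.capture("wrist")["color"]
cv2.imwrite("pics/a1.png",np.hstack([cv2.resize(a,(400,300)),cv2.resize(b,(400,300))]))
E
```

```text
t: 2.6
position: [0.5141, 0.0978, 0.2316]
orientation: [-0.001, 0.05, 0.999, 0.0]
ft_force: [-0.4, -0.3, 0.3]
width: -0.0001
grasp_force: 0.0
t 2.6 turn [-0.001 -0.017  0.003] shift now axes [-0.03  -0.043  1.6  ] shift goal axes [-0.028 -0.043  1.6  ] tip [0.5141 0.0978 0.159 ] F [-0.4  -0.27  0.32] w -0.0001
```

View pics/a1.png

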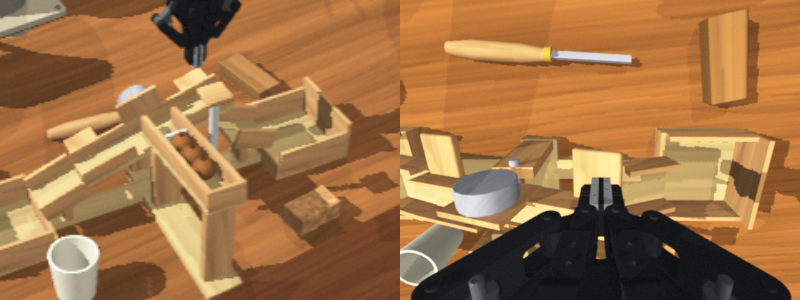

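The scene crop shows the closed fingertips at (197,55) above the raised left pad. In the wrist view the tip at (600,190) lines up with the pad at (598,165). I now push down.

```bash
python3 -m crank '[[0,0,0.2,0,0,0,1],[0,0,0.2,0,0,0,1],[0,0,0.2,0,0,0,1],[0,0,0.2,0,0,0,1],[0,0,0.2,0,0,0,1],[0,0,0,0,0,0,1]]'
python3 -m crank '[[0,0,0.1,0,0,0,1],[0,0,0.1,0,0,0,1],[0,0,0.1,0,0,0,1],[0,0,0.1,0,0,0,1],[0,0,0.1,0,0,0,1],[0,0,0,0,0,0,1],[0,0,0,0,0,0,1]]'
python3 - <<'E'
from cell import bot
from h import *
need(bot,(0.515,0.096,0.095))
P=cloud(bot.capture("top"))
m=lambda u,v:np.round(np.median(P[v-2:v+3,u-2:u+3].reshape(-1,3),0),4)
print("rp",m(371,260),"seeR",m(400,240),m(385,237))
E
```

```text
t: 3.2
position: [0.5136, 0.0969, 0.1895]
orientation: [-0.002, 0.051, 0.999, -0.0]
ft_force: [-0.9, 0.9, -0.1]
width: -0.0001
grasp_force: 0.0
t: 3.78
position: [0.5149, 0.097, 0.1716]
orientation: [-0.0, 0.051, 0.999, -0.0]
ft_force: [0.5, 0.5, 0.5]
width: 0.0001
grasp_force: 0.0
t 3.7833 turn [-0.001 -0.006 -0.009] shift now axes [-0.006 -0.025  0.1  ] shift goal axes [-0.006 -0.025  0.1  ] tip [0.5149 0.097  0.099 ] F [0.55 0.49 0.52] w 0.0001
rp [ 0.4941 -0.0703  0.1323] seeR [ 0.5402 -0.1355  0.0545] [ 0.5367 -0.0964  0.1347]
```

The right pad is now at 132 mm, so the seesaw has rocked fully over. I lift and go above the stop pad.

```bash
python3 -m crank '[[0,0,-0.3,0,0,0,1],[0,0,-0.5,0,0,0,1],[0,0,-0.7,0,0,0,1],[0,0,-0.7,0,0,0,1],[0,0,-0.7,0,0,0,1],[0,0,-0.6,0,0,0,1],[0,0,0,0,0,0,1],[0,0,0,0,0,0,1]]'
python3 - <<'E'
from cell import bot
from h import *
need(bot,(0.6243,0.0551,0.22))
E
```

```text
t: 4.5
position: [0.5163, 0.0971, 0.3142]
orientation: [0.003, 0.051, 0.999, 0.0]
ft_force: [-0.3, 0.2, 0.1]
width: 0.0003
grasp_force: 0.0
t 4.5 turn [ 0.008  0.048 -0.009] shift now axes [-2.79  -0.771  0.554] shift goal axes [-2.792 -0.773  0.541] tip [0.5163 0.0971 0.2416] F [-0.33  0.18  0.07] w 0.0003
```

```bash
python3 -m crank '[[-0.4,-0.11,0,0,0,0,1],[-0.4,-0.11,0,0,0,0,1],[-0.4,-0.11,0,0,0,0,1],[-0.4,-0.11,0,0,0,0,1],[-0.4,-0.11,0,0,0,0,1],[-0.4,-0.11,0,0,0,0,1],[-0.4,-0.11,0,0,0,0,1],[0,0,0.2,0,0,0,1],[0,0,0.2,0,0,0,1],[0,0,0,0,0,0,1],[0,0,0,0,0,0,1]]'
python3 - <<'E'
from cell import bot
from h import *
import cv2
need(bot,(0.6243,0.0551,0.18))
a=bot.capture("scene")["color"][170:350,220:460]
b=bot.capture("wrist")["color"]
cv2.imwrite("pics/a2.png",np.hstack([cv2.resize(a,(400,300)),cv2.resize(b,(400,300))]))
E
```

```text
t: 5.42
position: [0.6215, 0.0554, 0.2939]
orientation: [-0.002, 0.051, 0.999, -0.0]
ft_force: [-0.4, -0.0, 0.1]
width: -0.0
grasp_force: 0.0
t 5.4167 turn [-0.003 -0.043 -0.005] shift now axes [-7.600e-02  1.000e-03  1.032e+00] shift goal axes [-7.100e-02  1.000e-03  1.032e+00] tip [0.6215 0.0554 0.2213] F [-0.36 -0.01  0.05] w -0.0
```

View pics/a2.png

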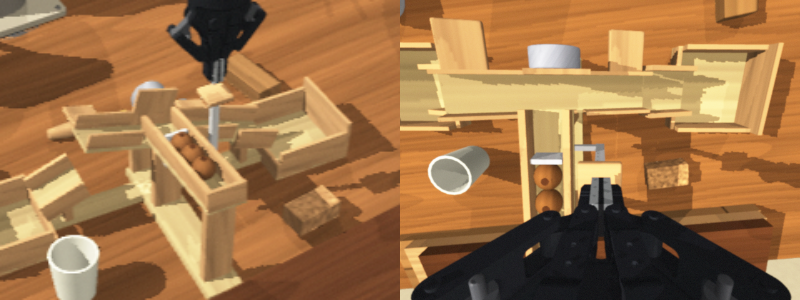

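The seesaw is tipped to the left. The fingertips are over the stop pad: tip at (600,195) and pad at (597,175) in the wrist view. I press slowly.

```bash
python3 -m crank '[[-0.07,0,0.15,0,0,0,1],[0,0,0.15,0,0,0,1],[0,0,0.1,0,0,0,1],[0,0,0.1,0,0,0,1],[0,0,0.1,0,0,0,1],[0,0,0.1,0,0,0,1],[0,0,0.1,0,0,0,1],[0,0,0.1,0,0,0,1],[0,0,0.05,0,0,0,1],[0,0,0.05,0,0,0,1],[0,0,0.02,0,0,0,1],[0,0,0,0,0,0,1]]'
python3 - <<'E'
from cell import bot
from h import *
need(bot,(0.6243,0.0551,0.18))
E
```

```text
t: 6.52
position: [0.6262, 0.0546, 0.2547]
orientation: [-0.0, 0.051, 0.999, -0.0]
ft_force: [0.3, 0.1, 0.2]
width: -0.0002
grasp_force: 0.0
t 6.5167 turn [-0.003 -0.001 -0.009] shift now axes [0.048 0.007 0.052] shift goal axes [0.048 0.007 0.052] tip [0.6262 0.0546 0.1821] F [0.3  0.06 0.19] w -0.0002
```

```bash
python3 -m crank '[[0,0,0.05,0,0,0,1],[0,0,0.05,0,0,0,1],[0,0,0,0,0,0,1]]'; python3 -m crank '[[0,0,0.05,0,0,0,1],[0,0,0,0,0,0,1],[0,0,0,0,0,0,1]]'
```

```text
t: 6.77
position: [0.6263, 0.0546, 0.2529]
orientation: [0.001, 0.051, 0.999, -0.0]
ft_force: [-3.3, -0.4, 8.0]
width: -0.0004
grasp_force: 4.5
t: 7.02
position: [0.6263, 0.0547, 0.2528]
orientation: [0.001, 0.051, 0.999, -0.0]
ft_force: [-6.3, 0.1, 16.2]
width: 0.0001
grasp_force: 8.1
```

The stop is on its end at 180 mm with 16 N. I lift clear and watch the balls.

```bash
python3 -m crank '[[0,0,-0.1,0,0,0,1],[0,0,-0.3,0,0,0,1],[0,0,-0.6,0,0,0,1],[0,0,-0.6,0,0,0,1],[0,0,-0.6,0,0,0,1],[0,0,-0.6,0,0,0,1],[0,0,0,0,0,0,1],[0,0,0,0,0,0,1],[0,0,0,0,0,0,1],[0,0,0,0,0,0,1],[0,0,0,0,0,0,1],[0,0,0,0,0,0,1]]'
python3 -m crank '[[0,0,0,0,0,0,1],[0,0,0,0,0,0,1],[0,0,0,0,0,0,1],[0,0,0,0,0,0,1],[0,0,0,0,0,0,1],[0,0,0,0,0,0,1],[0,0,0,0,0,0,1],[0,0,0,0,0,0,1],[0,0,0,0,0,0,1],[0,0,0,0,0,0,1],[0,0,0,0,0,0,1],[0,0,0,0,0,0,1]]'
python3 - <<'E'
from cell import bot
import cv2,numpy as np
a=bot.capture("scene")["color"][170:350,180:460]
b=bot.capture("top")["color"][90:290,160:490]
cv2.imwrite("pics/a3.png",np.hstack([cv2.resize(a,(400,260)),cv2.resize(b,(400,260))]))
E
```

```text
t: 8.02
position: [0.6256, 0.0547, 0.3596]
orientation: [-0.001, 0.051, 0.999, -0.0]
ft_force: [-0.3, 0.2, -0.1]
width: -0.0004
grasp_force: 0.0
t: 9.02
position: [0.6261, 0.0547, 0.3611]
orientation: [0.0, 0.051, 0.999, -0.0]
ft_force: [0.6, -0.4, -0.7]
width: 0.0
grasp_force: 0.0
```

View pics/a3.png

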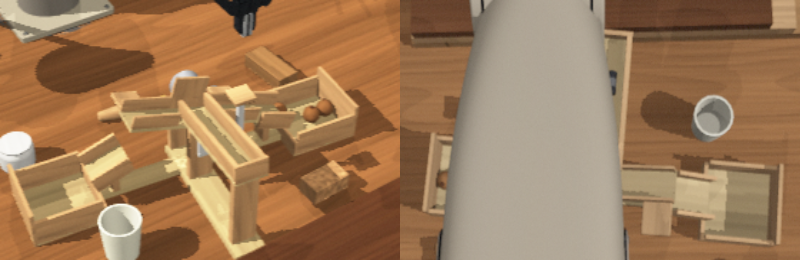

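Two balls are clearly in the left tray, at (311,114) and (324,106), and a third may be at (280,107). I wait and look closer.

```bash
python3 -m crank '[[0,-0.6,0,0,0,0,1],[0,-0.6,0,0,0,0,1],[0,-0.6,0,0,0,0,1],[0,-0.6,0,0,0,0,1],[0,-0.6,0,0,0,0,1],[0,-0.6,0,0,0,0,1],[0,-0.6,0,0,0,0,1],[0,-0.6,0,0,0,0,1],[0,0,0,0,0,0,1],[0,0,0,0,0,0,1],[0,0,0,0,0,0,1],[0,0,0,0,0,0,1]]'
python3 -m crank '[[0,0,0,0,0,0,1],[0,0,0,0,0,0,1],[0,0,0,0,0,0,1],[0,0,0,0,0,0,1],[0,0,0,0,0,0,1],[0,0,0,0,0,0,1],[0,0,0,0,0,0,1],[0,0,0,0,0,0,1],[0,0,0,0,0,0,1],[0,0,0,0,0,0,1],[0,0,0,0,0,0,1],[0,0,0,0,0,0,1]]'
python3 - <<'E'
from cell import bot
import cv2,numpy as np
a=bot.capture("scene")["color"][200:290,330:450]
b=bot.capture("top")["color"][90:290,160:400]
cv2.imwrite("pics/a4.png",np.hstack([cv2.resize(a,(400,300)),cv2.resize(b,(360,300))]))
E
```

```text
t: 10.12
position: [0.6066, -0.1355, 0.3611]
orientation: [-0.0, 0.051, 0.999, 0.0]
ft_force: [0.4, 0.6, -0.2]
width: -0.0
grasp_force: 0.0
t: 11.12
position: [0.6065, -0.1363, 0.3611]
orientation: [-0.0, 0.051, 0.999, 0.0]
ft_force: [0.2, -0.2, -0.8]
width: 0.0003
grasp_force: 0.0
```

View pics/a4.png

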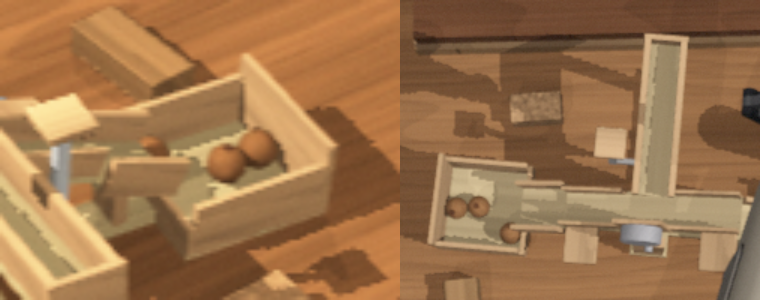

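The feed is empty. Two balls lie in the left tray, and the third is at its near inner corner, at (510,233) in the top crop. I check its height and whether everything is at rest.

```bash
cat > chk.py <<'E'
from cell import bot
from h import *
import cv2,pickle
c=bot.capture("top");P=cloud(c)
hsv=cv2.cvtColor(c["color"],cv2.COLOR_BGR2HSV)
for u,v in ((197,228),(213,227),(233,245)):
    s=P[v-6:v+7,u-6:u+7].reshape(-1,3); i=s[s[:,2]>0.02]
    d=R.from_euler('z',5.8,degrees=True).apply(i-[0.5566,-0.001,0])
    print(bot.get_state()["t"],(u,v),"top z",np.percentile(i[:,2],90).round(4),"station",np.median(d,0).round(4))
o=pickle.load(open("d0.pkl","rb"))["top"]
df=cv2.absdiff(c["color"],o["color"]).max(2)
for n,(u,v) in dict(chisel=(315,312),block=(250,161),offcut=(202,301),tin=(452,311)).items(): print(n,df[v-12:v+13,u-12:u+13].mean().round(1))
Po=cloud(o)
m=lambda P,u,v:np.median(P[v-2:v+3,u-2:u+3].reshape(-1,3),0).round(4)
print("lp",m(P,283,254),"stop",m(P,300,183))
E
python3 chk.py; python3 -m crank '[[0,-0.6,0,0,0,0,1],[0,-0.6,0,0,0,0,1],[0,0,0,0,0,0,1],[0,0,0,0,0,0,1],[0,0,0,0,0,0,1],[0,0,0,0,0,0,1],[0,0,0,0,0,0,1],[0,0,0,0,0,0,1],[0,0,0,0,0,0,1],[0,0,0,0,0,0,1],[0,0,0,0,0,0,1],[0,0,0,0,0,0,1]]' | head -1; python3 chk.py
```

```text
11.2667 (197, 228) top z 0.0351 station [-0.0079  0.2692  0.0303]
11.2667 (213, 227) top z 0.0345 station [-0.0033  0.2386  0.0304]
11.2667 (233, 245) top z 0.0673 station [-0.0361  0.192   0.0316]
chisel 26.4
block 8.1
offcut 13.1
tin 60.0
lp [0.514  0.0912 0.0855] stop [0.6272 0.0538 0.1802]
t: 12.27
12.3167 (197, 228) top z 0.0346 station [-0.0078  0.2693  0.031 ]
12.3167 (213, 227) top z 0.0346 station [-0.0029  0.2388  0.0303]
12.3167 (233, 245) top z 0.0681 station [-0.0361  0.1923  0.0321]
chisel 23.3
block 9.5
offcut 5.0
tin 58.0
lp [0.5138 0.0913 0.0864] stop [0.6274 0.0538 0.1798]
```

```bash
python3 -c "
from cell import bot
print(bot.hand_in())"
```

```text
the job is handed in; nothing more can be done
None
```

The job is handed in: the seesaw was tipped over to the left, the stop was then pressed fully down, and all three balls are at rest in the left tray with the robot clear, at about 12 s of the 48 s allowed.

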